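# Load three keyed vial racks onto the autosampler sleds

## Task

Load the autosampler sleds: set the rack of red-capped vials on the sled with the red tab, the green-capped one on the green sled and the yellow-capped one on the yellow sled, each turned so that its notched corner takes the sled's square corner block and it lies flat and fully down between the corner stops. Do not tip the racks or let them drop, and do not disturb the white-capped rack, the empty rack, the dish of caps or the bottle.

Things in the scene. Friction and masses are not known exactly. Their poses are not given: they have to be found in the camera images.
- rack_red: Loose blue vial rack full of vials with red caps (fixed in it, tops 48 mm above the underside), 0.15 to 0.28 kg. Block 92 (x) x 56 (y) x 32 mm high. Origin: centre of the 92 x 56 underside, z up. Its +x,+y corner is cut out, full height, by a square notch 20 x 20 mm edged with a white line; sides flat and upright. Grip it across the 56 mm.
- rack_green: Loose blue vial rack full of vials with green caps (fixed in it, tops 48 mm above the underside), 0.15 to 0.28 kg. Block 92 (x) x 56 (y) x 32 mm high. Origin: centre of the 92 x 56 underside, z up. Its +x,+y corner is cut out, full height, by a square notch 20 x 20 mm edged with a white line; sides flat and upright. Grip it across the 56 mm.
- rack_yellow: Loose blue vial rack full of vials with yellow caps (fixed in it, tops 48 mm above the underside), 0.15 to 0.28 kg. Block 92 (x) x 56 (y) x 32 mm high. Origin: centre of the 92 x 56 underside, z up. Its +x,+y corner is cut out, full height, by a square notch 20 x 20 mm edged with a white line; sides flat and upright. Grip it across the 56 mm.
- sled_red: Fixed aluminium sled with red pull tab at its -x end. Plate 124 x 88 x 4 mm (x,y,z). Origin: centre of its underside; z up. Black corner stops, tops at z = 16: thin L brackets at 3 corners, inner faces at x = +-52, y = +-34; solid block at +x,+y from x = 32, y = 14 outwards. A rack aligned with the sled has 6 mm play each way; end for end it rides up on the block. Long sides open at |x| < 32.
- sled_green: Fixed aluminium sled with green pull tab at its -x end. Plate 124 x 88 x 4 mm (x,y,z). Origin: centre of its underside; z up. Black corner stops, tops at z = 16: thin L brackets at 3 corners, inner faces at x = +-52, y = +-34; solid block at +x,+y from x = 32, y = 14 outwards. A rack aligned with the sled has 6 mm play each way; end for end it rides up on the block. Long sides open at |x| < 32.
- sled_yellow: Fixed aluminium sled with yellow pull tab at its -x end. Plate 124 x 88 x 4 mm (x,y,z). Origin: centre of its underside; z up. Black corner stops, tops at z = 16: thin L brackets at 3 corners, inner faces at x = +-52, y = +-34; solid block at +x,+y from x = 32, y = 14 outwards. A rack aligned with the sled has 6 mm play each way; end for end it rides up on the block. Long sides open at |x| < 32.
- rack_white: Loose blue vial rack full of vials with white caps (blanks, not for this run), tops at 48 mm; leave alone. Block 92 (x) x 56 (y) x 32 mm high. Origin: centre of the 92 x 56 underside, z up. Its +x,+y corner is cut out, full height, by a square notch 20 x 20 mm edged with a white line; sides flat and upright.
- rack_empty: Loose blue vial rack without vials: 14 dark holes in its top. Leave alone. Block 92 (x) x 56 (y) x 32 mm high. Origin: centre of the 92 x 56 underside, z up. Its +x,+y corner is cut out, full height, by a square notch 20 x 20 mm edged with a white line; sides flat and upright.
- cap_dish: Loose round glass dish of spare black caps, 60 mm across, 14 mm high, near the middle of the work. Origin: centre of its underside. To be left alone.
- solvent_bottle: Loose amber glass bottle with a blue cap, 56 mm across, 105 mm high, standing beyond the work. Origin: centre of its underside. To be left alone.
Not all that is in view belongs to the job. Leave any pink look-alike of the sled_red alone.

How it is judged:
By the outcome, as a careful person would: the job done as asked, in the order asked, and still so for the second after the job is handed in, with the robot touching nothing.
It also fails if it takes over 109 s, if anything falls off the work surface, if the arm or the gripper's body presses on something with over 40 N, if the wrist force passes 120 N, or if a joint passes its speed limit or range.

## Robot

A 6-joint arm with a two-finger parallel gripper is mounted at the origin on the work surface. World frame = base frame: x ahead of the robot, y to its left, z up, the work surface at z = 0. Lengths are in mm, angles in rad, forces in N, time in s.
With the tool pointing down it reaches from about 350 to 875 mm from the base axis. Payload 4.2 kg.
Tool frame: the origin (TCP) lies at the very end of the fingers, on their centre line; the grasp point (between the pads) lies 19 mm behind it; z points along the fingers, y is the line along which they close (so a half turn about z gives the same grasp; the last joint's range is limited). The gripper opens to 85 mm and grips with 20 to 120 N. Pads are 22 mm wide; open, the fingers measure 114 mm over their backs; the gripper's body (76 mm by 85 mm) begins 54 mm behind the grasp point. The pads swing forward as they close: fully open they stand 13 mm farther back than shut.
Start: joints at [1.413, 0.385, 0.008, 0, -1.194, -0.259], TCP at [252.989, 571.485, 231.312] pointing down, gripper open.
Joint ranges: [-3.14, 3.14], [-1.21, 2.06], [-1.07, 1.41], [-3.16, 2.05], [-2.99, -0.16], [-3.1, 3.1]. Speed limits (rad/s): [2.79, 2.79, 3.14, 3.14, 3.14, 3.14].

## Interface

Orientations are given as a unit quaternion [x, y, z, w].
In Python, from bench import arm, optics gives the robot as it stands. The module is installed in compiled form; this text tells all that it offers.
- The arm moves only by the tool step_arm, never from a script. Its argument "motion" is a list of rows, each an object with "dr": the turn, a rotation vector about the tool's x, y, z in units of 8 degrees (1.0 is 8 degrees), a list of three; "slide": the shift along the tool's x, y, z in mm, a list of three; "jaw": the finger opening in mm, from 0 to 85.4. A call has exactly 8 rows; each row is the pose to reach, as a shift and turn from the pose commanded when the call began, along the tool's axes at that moment; what a row does not reach only later rows make up. A row lasts 1/8 s, in which the tool goes at most 62.5 mm and 10.7 degrees, less where a joint would pass 70% of its speed; a pose out of reach is approached as far as the arm can. A call with a gripper value outside its range is refused whole. The fingers move at their own pace and stop on an object; the grip force is fixed at half the most. Time passes only in rows, so rows that repeat a pose let the fingers close, or fill a call up. It gives the time, the measured TCP pose, the force, the opening and the grip force at its end, in the units of the state.
- arm.read_state(): the state, without advancing time (a new reading comes with each control period).
- optics.get_image(name): name is "scene" or "side" or "wrist"; returns the picture (480x640x3 uint8, blue, green, red); there is no depth.
- optics.camera_info(name): a dict with "camera_matrix" (3x3 intrinsics, pixels), "view" (4x4, takes a point from world to camera coordinates); the wrist camera has in their place "T_tool_cam" (4x4, takes a point from camera to tool coordinates, whose origin is the TCP and whose axes are the flange's). Camera axes: x right, y up, looking along -z (the intrinsics and any distortion apply to the point x, -y, -z); pixel columns grow to the right and rows downward; lengths in mm; the calibration is good to about 2 mm. A picture is of the moment at which its call begins: read the wrist's pose just before it. camera_info takes no time and is no camera call.
- arm.job_done(): hands the job in; it is judged then, once.
The state is a dict: "clock": time; "joints": joint angles; "joint_vel": joint speeds; "joint_efforts": joint torques, N m; "position": TCP position; "ee_rot": TCP orientation; "contact_force": force on the tool from outside, world axes, zero at the start; "wrist_torque": the same for the moment, N m; "gripper_width": finger opening in mm; "grasp_force": force on a finger pad.
Only numpy, scipy, OpenCV 4.12 (cv2) and the standard library are available. Lean on these libraries where they do the work, as an engineer would, in place of code of your own. Each camera call takes 0.05 s, during which the arm holds its last target. There are 200 camera calls.

## Working session

There is one attempt and no reset: what is moved stays moved. The work goes in short steps, Python scripts to look and compute and a tool call to move; the robot and the scene stay as the last step left them, time stands still between calls to the robot, and variables do not carry over. Pictures are saved under pics/ and viewed, at most 14 in all, crops included, and the job is handed in when it is done.

Besides the shell and the picture viewer there is one more tool, called after "Request:" as a command line: name --argument value ..., lists and objects as JSON in quotes. step_arm: Moves the arm, as the interface text tells. Its arguments: {"type":"object","properties":{"motion":{"type":"array","items":{"type":"object","properties":{"dr":{"type":"array","items":{"type":"number"}},"slide":{"type":"array","items":{"type":"number"}},"jaw":{"type":"number"}}}}},"required":["motion"]}

```bash
mkdir -p pics
python3 - <<'E'
from bench import arm, optics
import cv2
s=arm.read_state();print(s)
for n in("scene","side","wrist"):
    cv2.imwrite(f"pics/{n}0.png",optics.get_image(n))
    print(n,optics.camera_info(n))
E
```

```text
{'clock': 0.0, 'joints': array([ 1.41260902e+00,  3.85575066e-01,  6.62520269e-03, -4.79929700e-04,
       -1.19402949e+00, -2.58570942e-01]), 'joint_vel': array([ 2.70006160e-05,  5.02402567e-04,  2.25096003e-04, -9.21168908e-04,
       -4.82087988e-04,  7.90315855e-04]), 'joint_efforts': array([-3.82333965e-04, -3.92287338e+01,  1.88397413e+01,  4.18623626e+00,
       -4.62192416e-03,  1.23204796e-06]), 'position': array([252.76577218, 570.96195676, 230.213015  ]), 'ee_rot': array([ 9.78348592e-01, -2.06960846e-01, -1.67994089e-04,  1.10132811e-03]), 'contact_force': array([0.56098565, 0.28065941, 0.3505707 ]), 'wrist_torque': array([ 0.05408951,  0.00328799, -0.01752543]), 'grasp_force': 0.0, 'gripper_width': 85.530441479377}
scene {'camera_matrix': array([[434.69082651,   0.        , 321.79344677],
       [  0.        , 434.69082651, 242.85502262],
       [  0.        ,   0.        ,   1.        ]]), 'view': array([[-7.80614241e-01,  6.24999105e-01,  4.18631240e-03,
         4.53357058e+02],
       [-4.39491917e-01, -5.53656379e-01,  7.07326988e-01,
         2.30048192e+02],
    
[... 530 characters left out ...]
 [-2.16059973e-01,  7.11347850e-01,  6.68806642e-01,
        -1.21833448e+03],
       [ 0.00000000e+00,  0.00000000e+00,  0.00000000e+00,
         1.00000000e+00]])}
wrist {'camera_matrix': array([[343.33395561,   0.        , 316.12033338],
       [  0.        , 343.33395561, 241.5030464 ],
       [  0.        ,   0.        ,   1.        ]]), 'T_tool_cam': array([[-1.79805837e-05,  9.51462161e-01,  3.07765747e-01,
         7.77519944e+01],
       [ 9.99999524e-01, -2.83278195e-04,  9.34181473e-04,
        -2.75881563e-01],
       [ 9.76021649e-04,  3.07765617e-01, -9.51461703e-01,
        -1.42378541e+02],
       [ 0.00000000e+00,  0.00000000e+00,  0.00000000e+00,
         1.00000000e+00]])}
```

View pics/scene0.png

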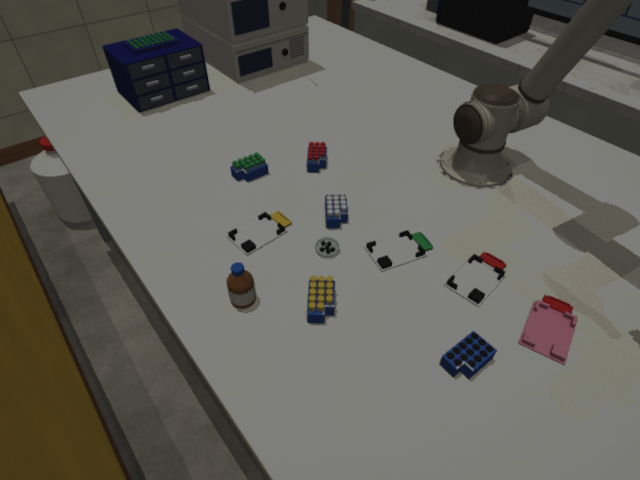

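View pics/side0.png

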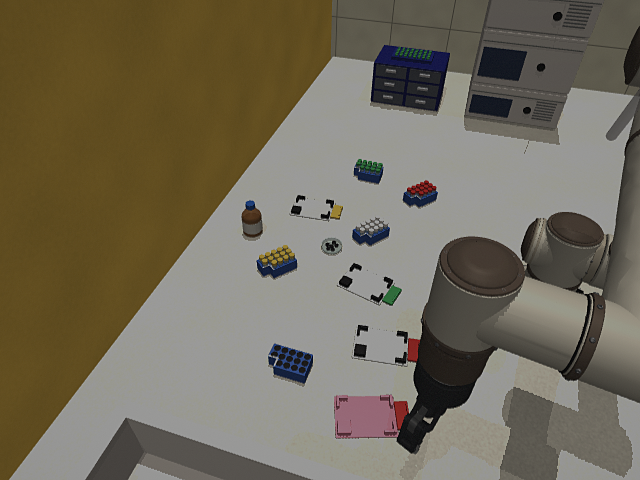

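The views show the racks red (317,155), green (249,167), yellow (321,298), white (336,210), empty (468,355). The sleds are yellow (260,232), green (398,250) and red (475,280), with the pink look-alike at (549,330). Next I'll rectify to a metric top view.

```bash
cat > h.py <<'E'
from bench import arm, optics
import cv2, numpy as np
from scipy.spatial.transform import Rotation as R
def cam(n,st=None):
    i=optics.camera_info(n)
    if n=="wrist":
        T=np.eye(4);T[:3,:3]=R.from_quat(st["ee_rot"]).as_matrix();T[:3,3]=st["position"]
        V=np.linalg.inv(T@i["T_tool_cam"])
    else: V=i["view"]
    return np.array(i["camera_matrix"])@np.diag([1,-1,-1])@V[:3]
def pix(P,X):
    q=P@np.r_[X,1.];return q[:2]/q[2]
def ray(P,uv,z):
    M=np.c_[P[:,0],P[:,1],P[:,2]*z+P[:,3]]
    w=np.linalg.solve(M,[uv[0],uv[1],1]);return w[:2]/w[2]
def ortho(img,P,x0,y0,s,w,h,z):
    # out pixel (c,r): y=y0-c/s (left = +y), x=x0-r/s
    H=np.c_[P[:,0],P[:,1],P[:,2]*z+P[:,3]]@np.array([[0,-1/s,x0],[-1/s,0,y0],[0,0,1]])
    o=cv2.warpPerspective(img,H,(w,h),flags=cv2.WARP_INVERSE_MAP|cv2.INTER_CUBIC)
    for k in range(-10,12):
        c=int((y0-k*100)*s)
        if 0<=c<w: cv2.line(o,(c,0),(c,8),(255,0,255),1);cv2.putText(o,str(k*100),(c,20),0,.4,(255,0,255))
        r=int((x0-k*100)*s)
        if 0<=r<h: cv2.line(o,(0,r),(8,r),(255,0,255),1);cv2.putText(o,str(k*100),(10,r),0,.4,(255,0,255))
    return o
E
python3 - <<'E'
from h import *
P=cam("scene");Q=cam("side");
for n,u in dict(red=(317,150),green=(249,162),yel=(321,290),white=(336,205),empty=(468,350),dish=(327,247),bot=(242,300),sy=(258,232),sg=(398,250),sr=(475,280),pink=(549,330)).items():
    print(n,ray(P,u,4 if n[0]in's' else 32).round())
E
```

```text
red [ 346. -317.]
green [ 537. -389.]
yel [668. 106.]
white [464. -87.]
empty [541. 390.]
dish [578.  15.]
bot [812.  25.]
sy [ 662. -153.]
sg [433. 108.]
sr [366. 281.]
pink [382. 461.]
```

Run:
```python
from h import *
P=cam("scene");im=cv2.imread("pics/scene0.png")
cv2.imwrite("pics/oL.png",ortho(im,P,720,400,1.4,630,590,4))
cv2.imwrite("pics/oR.png",ortho(im,P,720,-40,1.4,600,590,32))
```

```text
(no output)
```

View pics/oL.png

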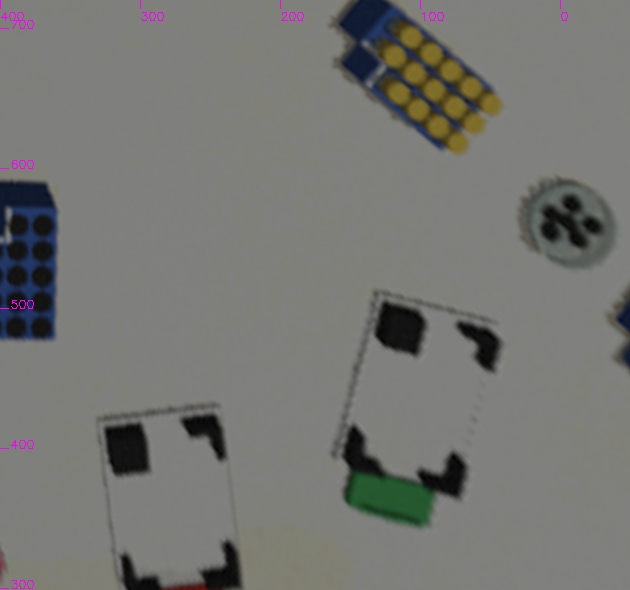

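View pics/oR.png

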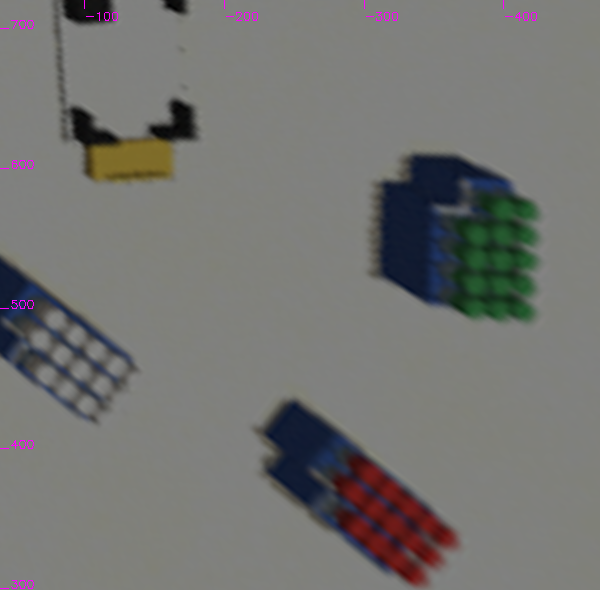

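Red rack near (350,-310) with yaw ≈47°, green rack (535,-385) with yaw ≈0°, yellow rack (668,106) with yaw ≈50°. Sled yaws: red ≈6°, green ≈-15°, yellow ≈4°. First move: a view over the red and green sleds.

```bash
cat > plan.py <<'E'
# python3 plan.py x y z psi [x y z psi ...]: rows from last commanded pose; last one becomes the commanded pose
import sys,json,numpy as np
from bench import arm
try: c=json.load(open("cmd.json"))
except OSError: c=[252.989,571.485,231.312,-23.89]
s=arm.read_state();q=s["ee_rot"]
m=np.r_[s["position"],np.degrees(2*np.arctan2(q[1],q[0]))];d=m-c;d[3]=(d[3]+180)%360-180
print("t",round(s["clock"],2),"meas-cmd",d.round(1),"w",round(s["gripper_width"],1),"gf",round(s["grasp_force"]),"F",s["contact_force"].round(1),"q6",round(np.degrees(s["joints"][5])))
a=np.array(sys.argv[1:],float).reshape(-1,4);p=np.radians(c[3])
X=np.array([np.cos(p),np.sin(p),0]);Y=np.array([np.sin(p),-np.cos(p),0]);Z=np.array([0,0,-1.])
for t in a:
    D=t[:3]-c[:3];sl=np.array([D@X,D@Y,D@Z]).round(1);dr=round(-(t[3]-c[3])/8,2)
    n=list(c[:3]+sl[0]*X+sl[1]*Y+sl[2]*Z)+[c[3]-8*dr]
    print("slide",sl.tolist(),"dr_z",dr,"rows",(np.linalg.norm(sl)/62.5).round(1),abs(8*dr/10.7).__round__(1))
if len(a): json.dump(n,open("cmd.json","w"))
E
python3 plan.py 430 200 210 -30
```

```text
t 0.15 meas-cmd [-0.2 -0.4 -0.8  0. ] w 85.4 gf 0 F [ 0.1  1.2 -0.2] q6 -15
slide [312.3, 268.0, 21.3] dr_z 0.76 rows 6.6 0.6
```

Request:
step_arm --motion '[{"slide": [312.3, 268, 21.3], "dr": [0, 0, 0.76], "jaw": 85}, {"slide": [312.3, 268, 21.3], "dr": [0, 0, 0.76], "jaw": 85}, {"slide": [312.3, 268, 21.3], "dr": [0, 0, 0.76], "jaw": 85}, {"slide": [312.3, 268, 21.3], "dr": [0, 0, 0.76], "jaw": 85}, {"slide": [312.3, 268, 21.3], "dr": [0, 0, 0.76], "jaw": 85}, {"slide": [312.3, 268, 21.3], "dr": [0, 0, 0.76], "jaw": 85}, {"slide": [312.3, 268, 21.3], "dr": [0, 0, 0.76], "jaw": 85}, {"slide": [312.3, 268, 21.3], "dr": [0, 0, 0.76], "jaw": 85}]'

```text
clock: 1.15
position: [430.3, 197.7, 209.7]
ee_rot: [0.965, -0.261, -0.0, 0.0]
contact_force: [-0.0, 0.1, 0.7]
gripper_width: 85.0
grasp_force: 0.0
```

```bash
python3 plan.py
python3 - <<'E'
from h import *
s=arm.read_state();im=optics.get_image("wrist");cv2.imwrite("pics/w1.png",im)
import pickle;pickle.dump(s,open("w1.pkl","wb"))
P=cam("wrist",s)
cv2.imwrite("pics/ow1.png",ortho(im,P,520,350,2,800,560,4))
E
```

```text
t 1.15 meas-cmd [ 0.4 -2.2 -0.3 -0.2] w 85.0 gf 0 F [-0.   0.1  0.7] q6 15
```

View pics/ow1.png

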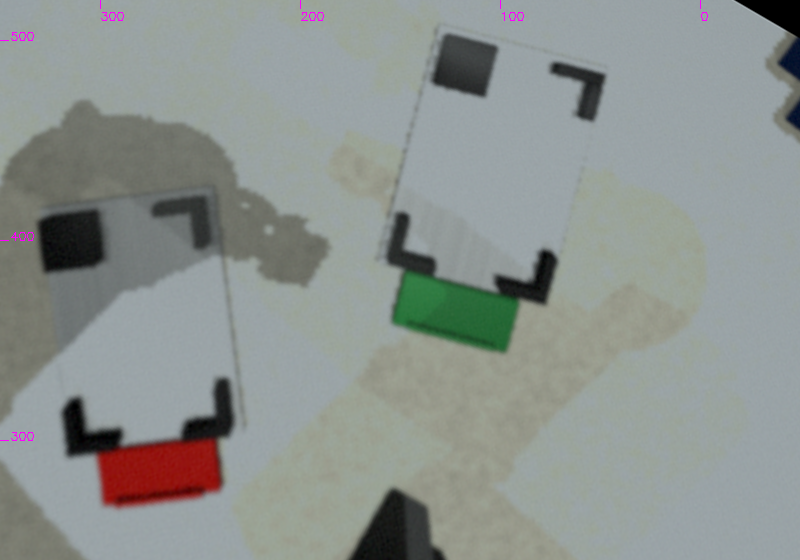

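Sled green: centre ≈(436,104), yaw ≈-14.8°. Sled red: centre ≈(360,279), yaw ≈7.1° (plate corners at (39,208), (214,186) and (244,432) in the crop). Now on to the red rack.

```bash
python3 plan.py 470 0 200 -70 450 -150 190 -100
```

```text
t 1.2 meas-cmd [ 0.2 -1.  -0.2 -0.1] w 84.9 gf 0 F [0.  0.4 0.6] q6 15
slide [134.5, 153.2, 10.0] dr_z 5.0 rows 3.3 3.7
slide [192.2, 293.2, 20.0] dr_z 8.75 rows 5.6 6.5
```

Request:
step_arm --motion '[{"slide": [134.5, 153.2, 10], "dr": [0, 0, 5], "jaw": 85}, {"slide": [134.5, 153.2, 10], "dr": [0, 0, 5], "jaw": 85}, {"slide": [134.5, 153.2, 10], "dr": [0, 0, 5], "jaw": 85}, {"slide": [192.2, 293.2, 20], "dr": [0, 0, 8.75], "jaw": 85}, {"slide": [192.2, 293.2, 20], "dr": [0, 0, 8.75], "jaw": 85}, {"slide": [192.2, 293.2, 20], "dr": [0, 0, 8.75], "jaw": 85}, {"slide": [192.2, 293.2, 20], "dr": [0, 0, 8.75], "jaw": 85}, {"slide": [192.2, 293.2, 20], "dr": [0, 0, 8.75], "jaw": 85}]'

```text
clock: 2.2
position: [450.5, -149.6, 189.9]
ee_rot: [-0.644, 0.765, 0.0, 0.0]
contact_force: [-0.8, 0.5, -0.9]
gripper_width: 85.1
grasp_force: 0.0
```

```bash
python3 plan.py 400 -310 190 -133
```

```text
t 2.2 meas-cmd [ 0.4  0.4 -0.1  0.1] w 85.1 gf 0 F [-0.8  0.5 -0.9] q6 -11
slide [166.2, 21.6, 0.0] dr_z 4.13 rows 2.7 3.1
```

Request:
step_arm --motion '[{"slide": [166.2, 21.6, 0], "dr": [0, 0, 4.13], "jaw": 85}, {"slide": [166.2, 21.6, 0], "dr": [0, 0, 4.13], "jaw": 85}, {"slide": [166.2, 21.6, 0], "dr": [0, 0, 4.13], "jaw": 85}, {"slide": [166.2, 21.6, 0], "dr": [0, 0, 4.13], "jaw": 85}, {"slide": [166.2, 21.6, 0], "dr": [0, 0, 4.13], "jaw": 85}, {"slide": [166.2, 21.6, 0], "dr": [0, 0, 4.13], "jaw": 85}, {"slide": [166.2, 21.6, 0], "dr": [0, 0, 4.13], "jaw": 85}, {"slide": [166.2, 21.6, 0], "dr": [0, 0, 4.13], "jaw": 85}]'

```text
clock: 3.2
position: [400.4, -309.4, 190.1]
ee_rot: [-0.399, 0.917, -0.0, 0.0]
contact_force: [0.4, -0.1, -0.8]
gripper_width: 85.1
grasp_force: 0.0
```

```bash
python3 plan.py
python3 - <<'E'
from h import *
s=arm.read_state();im=optics.get_image("wrist");cv2.imwrite("pics/w2.png",im)
P=cam("wrist",s)
cv2.imwrite("pics/ow2.png",ortho(im,P,600,-190,2,560,600,32))
E
```

```text
t 3.2 meas-cmd [0.4 0.6 0.1 0.1] w 85.1 gf 0 F [ 0.4 -0.1 -0.8] q6 -24
```

View pics/ow2.png

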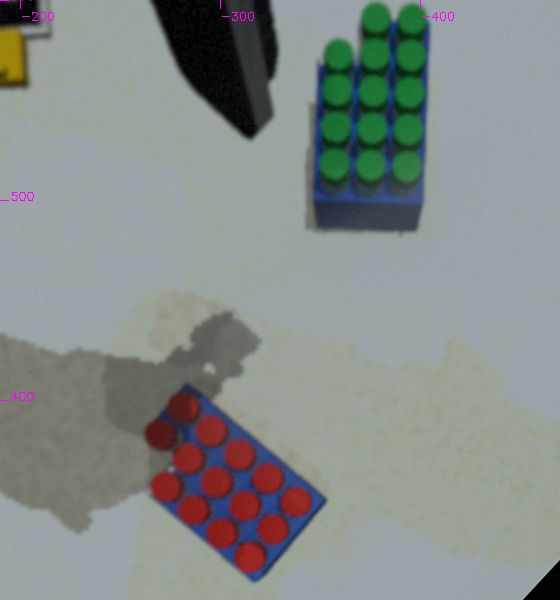

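Red rack: top corners (187,385), (327,498) and (260,580) give centre ≈(358.5,-302) and yaw ≈51°, notch at left. Green rack: centre ≈(546,-376), yaw ≈-2.5°. Descending on red.

```bash
python3 plan.py 358.2 -302.3 110 -129 358.2 -302.3 70 -129 358.2 -302.3 30 -129 358.2 -302.3 2 -129
```

```text
t 3.25 meas-cmd [0.4 0.4 0.1 0.1] w 84.9 gf 0 F [0.3 0.2 0.2] q6 -24
slide [22.9, 35.8, 80.0] dr_z -0.5 rows 1.4 0.4
slide [22.9, 35.8, 120.0] dr_z -0.5 rows 2.0 0.4
slide [22.9, 35.8, 160.0] dr_z -0.5 rows 2.6 0.4
slide [22.9, 35.8, 188.0] dr_z -0.5 rows 3.1 0.4
```

Request:
step_arm --motion '[{"slide": [22.9, 35.8, 80], "dr": [0, 0, -0.5], "jaw": 85}, {"slide": [22.9, 35.8, 80], "dr": [0, 0, -0.5], "jaw": 85}, {"slide": [22.9, 35.8, 100], "dr": [0, 0, -0.5], "jaw": 85}, {"slide": [22.9, 35.8, 120], "dr": [0, 0, -0.5], "jaw": 85}, {"slide": [22.9, 35.8, 140], "dr": [0, 0, -0.5], "jaw": 85}, {"slide": [22.9, 35.8, 160], "dr": [0, 0, -0.5], "jaw": 85}, {"slide": [22.9, 35.8, 177], "dr": [0, 0, -0.5], "jaw": 85}, {"slide": [22.9, 35.8, 188], "dr": [0, 0, -0.5], "jaw": 85}]'

```text
clock: 4.25
position: [358.3, -302.3, 1.3]
ee_rot: [-0.431, 0.903, 0.0, -0.0]
contact_force: [-0.5, 0.2, 0.4]
gripper_width: 85.0
grasp_force: 0.0
```

Request:
step_arm --motion '[{"slide": [0, 0, 0], "dr": [0, 0, 0], "jaw": 70}, {"slide": [0, 0, 0], "dr": [0, 0, 0], "jaw": 62}, {"slide": [0, 0, 0], "dr": [0, 0, 0], "jaw": 50}, {"slide": [0, 0, 0], "dr": [0, 0, 0], "jaw": 45}, {"slide": [0, 0, 0], "dr": [0, 0, 0], "jaw": 45}, {"slide": [0, 0, 0], "dr": [0, 0, 0], "jaw": 45}, {"slide": [0, 0, 0], "dr": [0, 0, 0], "jaw": 45}, {"slide": [0, 0, 0], "dr": [0, 0, 0], "jaw": 45}]'

```text
clock: 5.25
position: [359.1, -302.6, 3.0]
ee_rot: [-0.431, 0.903, -0.001, 0.001]
contact_force: [0.2, 0.1, 6.9]
gripper_width: 55.2
grasp_force: 64.7
```

```bash
python3 plan.py 358.2 -302.3 110 -129
```

```text
t 5.25 meas-cmd [ 0.9 -0.3  1.   0. ] w 55.2 gf 65 F [0.2 0.1 6.9] q6 -19
slide [-0.0, -0.0, -108.0] dr_z -0.0 rows 1.7 0.0
```

Request:
step_arm --motion '[{"slide": [0, 0, -6], "dr": [0, 0, 0], "jaw": 45}, {"slide": [0, 0, -18], "dr": [0, 0, 0], "jaw": 45}, {"slide": [0, 0, -36], "dr": [0, 0, 0], "jaw": 45}, {"slide": [0, 0, -56], "dr": [0, 0, 0], "jaw": 45}, {"slide": [0, 0, -76], "dr": [0, 0, 0], "jaw": 45}, {"slide": [0, 0, -94], "dr": [0, 0, 0], "jaw": 45}, {"slide": [0, 0, -104], "dr": [0, 0, 0], "jaw": 45}, {"slide": [0, 0, -108], "dr": [0, 0, 0], "jaw": 45}]'

```text
clock: 6.25
position: [358.3, -302.2, 110.6]
ee_rot: [-0.43, 0.903, -0.0, 0.0]
contact_force: [0.0, 0.8, -2.7]
gripper_width: 55.2
grasp_force: 63.8
```

```bash
python3 plan.py 460 -160 120 -143 480 20 120 -157
python3 - <<'E'
from h import *
s=arm.read_state();im=optics.get_image("wrist");cv2.imwrite("pics/w3.png",im)
E
```

```text
t 6.25 meas-cmd [ 0.1  0.1  0.6 -0. ] w 55.2 gf 64 F [ 0.   0.8 -2.7] q6 -19
slide [-174.7, 10.5, -10.0] dr_z 1.75 rows 2.8 1.3
slide [-327.1, 108.2, -10.0] dr_z 3.5 rows 5.5 2.6
```

View pics/w3.png

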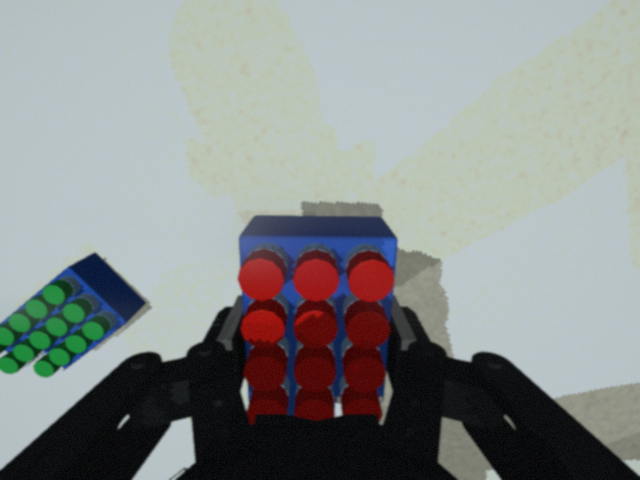

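Red rack is held level at rows 217–236 for its end face, with its centre about 3 mm off the TCP toward its notch end. Moving to the red sled.

Request:
step_arm --motion '[{"slide": [-50, 3, -4], "dr": [0, 0, 0.4], "jaw": 45}, {"slide": [-105, 6, -8], "dr": [0, 0, 1.0], "jaw": 45}, {"slide": [-160, 20, -10], "dr": [0, 0, 1.6], "jaw": 45}, {"slide": [-210, 38, -10], "dr": [0, 0, 2.1], "jaw": 45}, {"slide": [-255, 62, -10], "dr": [0, 0, 2.6], "jaw": 45}, {"slide": [-295, 87, -10], "dr": [0, 0, 3.1], "jaw": 45}, {"slide": [-320, 103, -10], "dr": [0, 0, 3.4], "jaw": 45}, {"slide": [-327.1, 108.2, -10], "dr": [0, 0, 3.5], "jaw": 45}]'

```text
clock: 7.3
position: [479.8, 21.4, 119.3]
ee_rot: [-0.2, 0.98, -0.0, -0.001]
contact_force: [-0.2, 0.2, -1.8]
gripper_width: 55.0
grasp_force: 63.8
```

```bash
python3 plan.py 357 278.6 80 -172.9
```

```text
t 7.3 meas-cmd [-0.2  1.5 -0.7  0.1] w 55.0 gf 64 F [-0.2  0.2 -1.8] q6 -89
slide [12.2, 286.1, 40.0] dr_z 1.99 rows 4.6 1.5
```

Request:
step_arm --motion '[{"slide": [2, 40, 5], "dr": [0, 0, 0.3], "jaw": 45}, {"slide": [4, 90, 10], "dr": [0, 0, 0.6], "jaw": 45}, {"slide": [6, 142, 18], "dr": [0, 0, 1.0], "jaw": 45}, {"slide": [8, 194, 26], "dr": [0, 0, 1.4], "jaw": 45}, {"slide": [10, 240, 34], "dr": [0, 0, 1.7], "jaw": 45}, {"slide": [12, 272, 38], "dr": [0, 0, 1.9], "jaw": 45}, {"slide": [12.2, 286.1, 40], "dr": [0, 0, 1.99], "jaw": 45}, {"slide": [12.2, 286.1, 40], "dr": [0, 0, 1.99], "jaw": 45}]'

```text
clock: 8.3
position: [356.8, 278.5, 79.5]
ee_rot: [-0.062, 0.998, -0.001, -0.0]
contact_force: [-0.3, -0.3, -2.0]
gripper_width: 55.2
grasp_force: 63.9
```

```bash
python3 plan.py
python3 - <<'E'
from h import *
s=arm.read_state();im=optics.get_image("wrist")
P=cam("wrist",s)
# draw predicted sled (red = predicted plate and stop tops)
def draw(im,P,c,yaw,col=(0,0,255)):
    r=R.from_euler('z',yaw,degrees=True).as_matrix()
    def poly(pts,z):
        p=[pix(P,r@[x,y,z]+np.r_[c,0]) for x,y in pts]
        cv2.polylines(im,[np.int32(np.round(p))],True,col,1,cv2.LINE_AA)
    poly([(-62,-44),(62,-44),(62,44),(-62,44)],4)
    poly([(32,14),(62,14),(62,44),(32,44)],16)
    poly([(-52,-34),(52,-34),(52,34),(-52,34)],16)
draw(im,P,(360,279),7.1)
cv2.imwrite("pics/w4.png",im)
E
```

```text
t 8.3 meas-cmd [-0.2 -0.1 -0.5  0.1] w 55.2 gf 64 F [-0.3 -0.3 -2. ] q6 -141
```

View pics/w4.png

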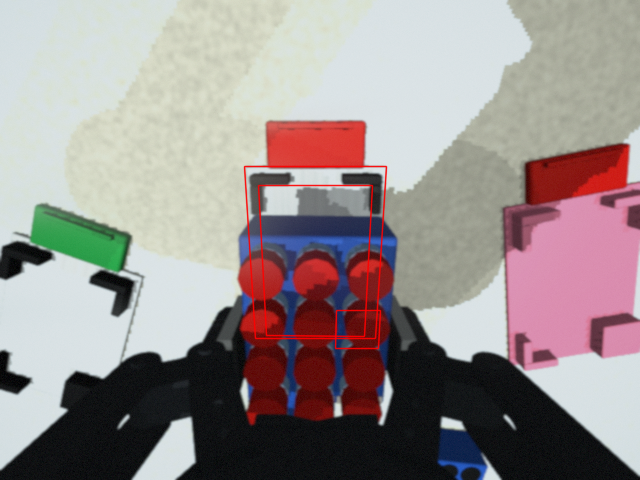

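Predicted sled outline matches the picture (plate end at row 167, brackets symmetric at columns 250 and 384). Lowering.

Request:
step_arm --motion '[{"slide": [0, 0, 20], "dr": [0, 0, 0], "jaw": 45}, {"slide": [0, 0, 40], "dr": [0, 0, 0], "jaw": 45}, {"slide": [0, 0, 52], "dr": [0, 0, 0], "jaw": 45}, {"slide": [0, 0, 60], "dr": [0, 0, 0], "jaw": 45}, {"slide": [0, 0, 65], "dr": [0, 0, 0], "jaw": 45}, {"slide": [0, 0, 69], "dr": [0, 0, 0], "jaw": 45}, {"slide": [0, 0, 71.5], "dr": [0, 0, 0], "jaw": 45}, {"slide": [0, 0, 72.5], "dr": [0, 0, 0], "jaw": 45}]'

```text
clock: 9.35
position: [357.1, 278.7, 7.6]
ee_rot: [-0.062, 0.998, 0.0, 0.0]
contact_force: [-0.3, -0.6, -1.5]
gripper_width: 55.3
grasp_force: 64.1
```

Request:
step_arm --motion '[{"slide": [0, 0, 0.8], "dr": [0, 0, 0], "jaw": 45}, {"slide": [0, 0, 1.2], "dr": [0, 0, 0], "jaw": 45}, {"slide": [0, 0, 1.2], "dr": [0, 0, 0], "jaw": 57}, {"slide": [0, 0, 1.2], "dr": [0, 0, 0], "jaw": 62}, {"slide": [0, 0, 1.2], "dr": [0, 0, 0], "jaw": 70}, {"slide": [0, 0, 1.2], "dr": [0, 0, 0], "jaw": 80}, {"slide": [0, 0, 1.2], "dr": [0, 0, 0], "jaw": 82}, {"slide": [0, 0, 1.2], "dr": [0, 0, 0], "jaw": 82}]'

```text
clock: 10.35
position: [357.1, 278.6, 6.3]
ee_rot: [-0.062, 0.998, -0.0, -0.0]
contact_force: [-0.4, -0.2, -0.1]
gripper_width: 82.1
grasp_force: 0.0
```

```bash
python3 - <<'E'
import json;c=json.load(open("cmd.json"));c[2]-=73.7;json.dump(c,open("cmd.json","w"));print(c)
E
python3 plan.py 357 278.6 130 -172.9
```

```text
[357.02999641555544, 278.5729047089933, 6.311999999999998, -172.92999999999998]
t 10.35 meas-cmd [ 0. -0. -0.  0.] w 82.1 gf 0 F [-0.4 -0.2 -0.1] q6 -142
slide [0.0, 0.0, -123.7] dr_z -0.0 rows 2.0 0.0
```

Request:
step_arm --motion '[{"slide": [0, 0, -15], "dr": [0, 0, 0], "jaw": 82}, {"slide": [0, 0, -35], "dr": [0, 0, 0], "jaw": 85}, {"slide": [0, 0, -70], "dr": [0, 0, 0], "jaw": 85}, {"slide": [0, 0, -123.7], "dr": [0, 0, 0], "jaw": 85}, {"slide": [0, 0, -123.7], "dr": [0, 0, 0], "jaw": 85}, {"slide": [0, 0, -123.7], "dr": [0, 0, 0], "jaw": 85}, {"slide": [0, 0, -123.7], "dr": [0, 0, 0], "jaw": 85}, {"slide": [0, 0, -123.7], "dr": [0, 0, 0], "jaw": 85}]'

```text
clock: 11.35
position: [356.7, 278.0, 128.9]
ee_rot: [-0.062, 0.998, -0.001, -0.001]
contact_force: [0.3, -0.0, 0.4]
gripper_width: 85.0
grasp_force: 0.0
```

```bash
python3 plan.py
python3 - <<'E'
from h import *
s=arm.read_state();im=optics.get_image("wrist")
cv2.imwrite("pics/w5.png",im[60:460,140:500])
E
```

```text
t 11.35 meas-cmd [-0.3 -0.5 -1.1  0. ] w 85.0 gf 0 F [ 0.3 -0.   0.4] q6 -142
```

View pics/w5.png

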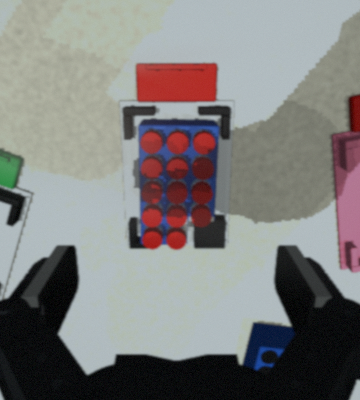

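Red rack sits flat inside the brackets with its notch at the block. Now toward the green rack, with a look at the yellow sled on the way.

```bash
python3 plan.py 500 10 170 -176 540 -120 200 -180; cp cmd.json a.json; python3 plan.py 590 -255 210 -180
```

```text
t 11.4 meas-cmd [-0.2 -0.4 -1.   0. ] w 84.7 gf 0 F [0.1 0.2 0.5] q6 -142
slide [-108.8, -284.1, -40.0] dr_z 0.38 rows 4.9 0.3
slide [-132.5, -418.1, -70.0] dr_z 0.88 rows 7.1 0.7
t 11.4 meas-cmd [-183.2  398.2  -71.     7. ] w 84.7 gf 0 F [0.1 0.2 0.5] q6 -142
slide [-49.9, -135.0, -10.0] dr_z 0.0 rows 2.3 0.0
```

Request:
step_arm --motion '[{"slide": [-108.8, -284.1, -40], "dr": [0, 0, 0.38], "jaw": 85}, {"slide": [-108.8, -284.1, -40], "dr": [0, 0, 0.38], "jaw": 85}, {"slide": [-108.8, -284.1, -40], "dr": [0, 0, 0.38], "jaw": 85}, {"slide": [-108.8, -284.1, -40], "dr": [0, 0, 0.38], "jaw": 85}, {"slide": [-132.5, -418.1, -70], "dr": [0, 0, 0.88], "jaw": 85}, {"slide": [-132.5, -418.1, -70], "dr": [0, 0, 0.88], "jaw": 85}, {"slide": [-132.5, -418.1, -70], "dr": [0, 0, 0.88], "jaw": 85}, {"slide": [-132.5, -418.1, -70], "dr": [0, 0, 0.88], "jaw": 85}]'

```text
clock: 12.4
position: [541.1, -123.4, 199.7]
ee_rot: [0.002, 1.0, -0.0, 0.0]
contact_force: [-0.5, -0.6, 1.2]
gripper_width: 84.8
grasp_force: 0.0
```

Request:
step_arm --motion '[{"slide": [-49.9, -135, -10], "dr": [0, 0, 0], "jaw": 85}, {"slide": [-49.9, -135, -10], "dr": [0, 0, 0], "jaw": 85}, {"slide": [-49.9, -135, -10], "dr": [0, 0, 0], "jaw": 85}, {"slide": [-49.9, -135, -10], "dr": [0, 0, 0], "jaw": 85}, {"slide": [-49.9, -135, -10], "dr": [0, 0, 0], "jaw": 85}, {"slide": [-49.9, -135, -10], "dr": [0, 0, 0], "jaw": 85}, {"slide": [-49.9, -135, -10], "dr": [0, 0, 0], "jaw": 85}, {"slide": [-49.9, -135, -10], "dr": [0, 0, 0], "jaw": 85}]'

```text
clock: 13.4
position: [590.1, -254.4, 210.3]
ee_rot: [-0.001, 1.0, -0.0, 0.0]
contact_force: [-0.1, -1.0, 0.4]
gripper_width: 85.3
grasp_force: 0.0
```

```bash
python3 plan.py
python3 - <<'E'
from h import *
s=arm.read_state();im=optics.get_image("wrist");cv2.imwrite("pics/w6.png",im)
P=cam("wrist",s)
cv2.imwrite("pics/ow6.png",ortho(im,P,750,-60,2,760,600,4))
E
```

```text
t 13.4 meas-cmd [0.1 0.6 0.3 0.1] w 85.3 gf 0 F [-0.1 -1.   0.4] q6 -81
```

View pics/ow6.png

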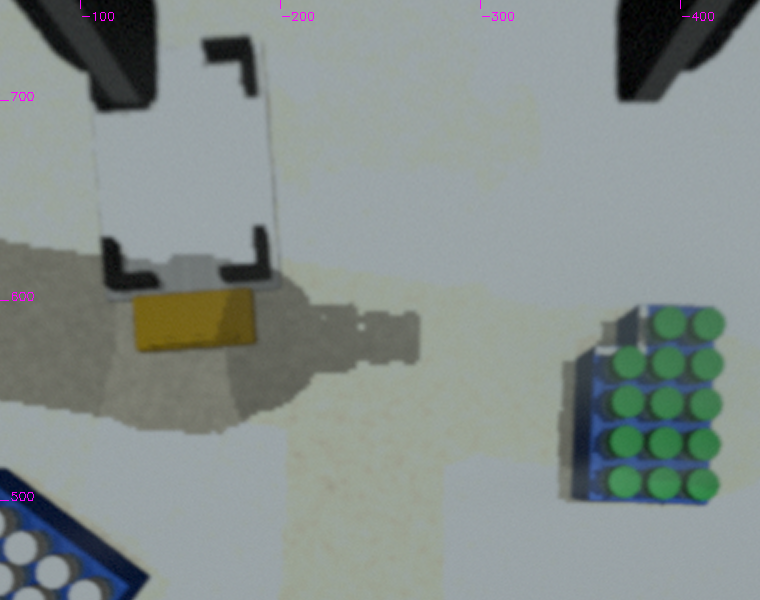

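Yellow sled: centre ≈(664.4,-152.3), yaw ≈3.9°. Green rack: cap grid centre (667,403) gives (544.5,-376), yaw ≈-2.2°. Grasping green.

```bash
python3 plan.py 544.5 -376 110 -182.2 544.5 -376 2 -182.2
```

```text
t 13.45 meas-cmd [0.1 0.5 0.2 0. ] w 85.1 gf 0 F [ 0.   1.  -0.2] q6 -81
slide [45.5, -121.0, 100.0] dr_z 0.28 rows 2.6 0.2
slide [45.5, -121.0, 208.0] dr_z 0.28 rows 3.9 0.2
```

Request:
step_arm --motion '[{"slide": [45.5, -121, 100], "dr": [0, 0, 0.28], "jaw": 85}, {"slide": [45.5, -121, 100], "dr": [0, 0, 0.28], "jaw": 85}, {"slide": [45.5, -121, 100], "dr": [0, 0, 0.28], "jaw": 85}, {"slide": [45.5, -121, 110], "dr": [0, 0, 0.28], "jaw": 85}, {"slide": [45.5, -121, 135], "dr": [0, 0, 0.28], "jaw": 85}, {"slide": [45.5, -121, 165], "dr": [0, 0, 0.28], "jaw": 85}, {"slide": [45.5, -121, 192], "dr": [0, 0, 0.28], "jaw": 85}, {"slide": [45.5, -121, 208], "dr": [0, 0, 0.28], "jaw": 85}]'

```text
clock: 14.45
position: [545.0, -375.1, 1.1]
ee_rot: [0.019, 1.0, 0.0, -0.0]
contact_force: [0.4, -0.3, -0.5]
gripper_width: 85.1
grasp_force: 0.0
```

Request:
step_arm --motion '[{"slide": [0, 0, 0], "dr": [0, 0, 0], "jaw": 70}, {"slide": [0, 0, 0], "dr": [0, 0, 0], "jaw": 62}, {"slide": [0, 0, 0], "dr": [0, 0, 0], "jaw": 50}, {"slide": [0, 0, 0], "dr": [0, 0, 0], "jaw": 45}, {"slide": [0, 0, 0], "dr": [0, 0, 0], "jaw": 45}, {"slide": [0, 0, 0], "dr": [0, 0, 0], "jaw": 45}, {"slide": [0, 0, 0], "dr": [0, 0, 0], "jaw": 45}, {"slide": [0, 0, 0], "dr": [0, 0, 0], "jaw": 45}]'

```text
clock: 15.45
position: [545.9, -376.4, 3.9]
ee_rot: [0.019, 1.0, -0.001, 0.001]
contact_force: [0.2, 1.3, 6.2]
gripper_width: 55.0
grasp_force: 65.9
```

```bash
python3 plan.py 544.5 -376 120 -182.2
```

```text
t 15.45 meas-cmd [ 1.4 -0.4  1.8  0. ] w 55.0 gf 66 F [0.2 1.3 6.2] q6 -72
slide [0.0, 0.0, -118.0] dr_z -0.0 rows 1.9 0.0
```

Request:
step_arm --motion '[{"slide": [0, 0, -6], "dr": [0, 0, 0], "jaw": 45}, {"slide": [0, 0, -18], "dr": [0, 0, 0], "jaw": 45}, {"slide": [0, 0, -38], "dr": [0, 0, 0], "jaw": 45}, {"slide": [0, 0, -60], "dr": [0, 0, 0], "jaw": 45}, {"slide": [0, 0, -82], "dr": [0, 0, 0], "jaw": 45}, {"slide": [0, 0, -102], "dr": [0, 0, 0], "jaw": 45}, {"slide": [0, 0, -114], "dr": [0, 0, 0], "jaw": 45}, {"slide": [0, 0, -118], "dr": [0, 0, 0], "jaw": 45}]'

```text
clock: 16.45
position: [544.7, -376.0, 120.7]
ee_rot: [0.019, 1.0, -0.0, 0.0]
contact_force: [-0.4, 0.4, -2.0]
gripper_width: 54.7
grasp_force: 65.2
```

```bash
python3 plan.py 500 -60 120 -190; cp cmd.json a.json; python3 plan.py 433.5 104.8 80 -194.8
```

```text
t 16.45 meas-cmd [ 0.2  0.   0.7 -0. ] w 54.7 gf 65 F [-0.4  0.4 -2. ] q6 -72
slide [56.7, 314.1, 0.0] dr_z 0.97 rows 5.1 0.7
t 16.45 meas-cmd [  44.7 -316.     0.7    7.8] w 54.7 gf 65 F [-0.4  0.4 -2. ] q6 -72
slide [94.0, 150.8, 40.0] dr_z 0.6 rows 2.9 0.4
```

Request:
step_arm --motion '[{"slide": [7, 35, 0], "dr": [0, 0, 0.1], "jaw": 45}, {"slide": [15, 80, 0], "dr": [0, 0, 0.2], "jaw": 45}, {"slide": [24, 130, 0], "dr": [0, 0, 0.4], "jaw": 45}, {"slide": [33, 182, 0], "dr": [0, 0, 0.6], "jaw": 45}, {"slide": [42, 234, 0], "dr": [0, 0, 0.75], "jaw": 45}, {"slide": [50, 280, 0], "dr": [0, 0, 0.9], "jaw": 45}, {"slide": [55, 305, 0], "dr": [0, 0, 0.97], "jaw": 45}, {"slide": [56.7, 314.1, 0], "dr": [0, 0, 0.97], "jaw": 45}]'

```text
clock: 17.45
position: [499.4, -58.7, 119.7]
ee_rot: [0.086, 0.996, -0.0, -0.001]
contact_force: [0.9, 0.2, -2.3]
gripper_width: 55.1
grasp_force: 65.1
```

Request:
step_arm --motion '[{"slide": [15, 24, 6], "dr": [0, 0, 0.1], "jaw": 45}, {"slide": [35, 56, 14], "dr": [0, 0, 0.2], "jaw": 45}, {"slide": [55, 88, 22], "dr": [0, 0, 0.35], "jaw": 45}, {"slide": [74, 118, 30], "dr": [0, 0, 0.5], "jaw": 45}, {"slide": [88, 140, 37], "dr": [0, 0, 0.6], "jaw": 45}, {"slide": [94, 150.8, 40], "dr": [0, 0, 0.6], "jaw": 45}, {"slide": [94, 150.8, 40], "dr": [0, 0, 0.6], "jaw": 45}, {"slide": [94, 150.8, 40], "dr": [0, 0, 0.6], "jaw": 45}]'

```text
clock: 18.45
position: [434.0, 104.3, 80.1]
ee_rot: [0.129, 0.992, 0.0, 0.0]
contact_force: [-0.3, -0.0, -2.3]
gripper_width: 55.3
grasp_force: 65.1
```

```bash
python3 plan.py
cat >> h.py <<'E'
def draw(im,P,c,yaw,col=(0,0,255)):
    r=R.from_euler('z',yaw,degrees=True).as_matrix()
    def poly(pts,z):
        p=[pix(P,r@[x,y,z]+np.r_[c,0]) for x,y in pts]
        cv2.polylines(im,[np.int32(np.round(p))],True,col,1,cv2.LINE_AA)
    poly([(-62,-44),(62,-44),(62,44),(-62,44)],4)
    poly([(-52,-34),(52,-34),(52,34),(-52,34)],16)
E
python3 - <<'E'
from h import *
s=arm.read_state();im=optics.get_image("wrist")
P=cam("wrist",s);draw(im,P,(436.2,104.2),-14.8)
cv2.imwrite("pics/w7.png",im)
E
```

```text
t 18.45 meas-cmd [ 0.5 -0.5  0.1 -0. ] w 55.3 gf 65 F [-0.3 -0.  -2.3] q6 -139
```

View pics/w7.png

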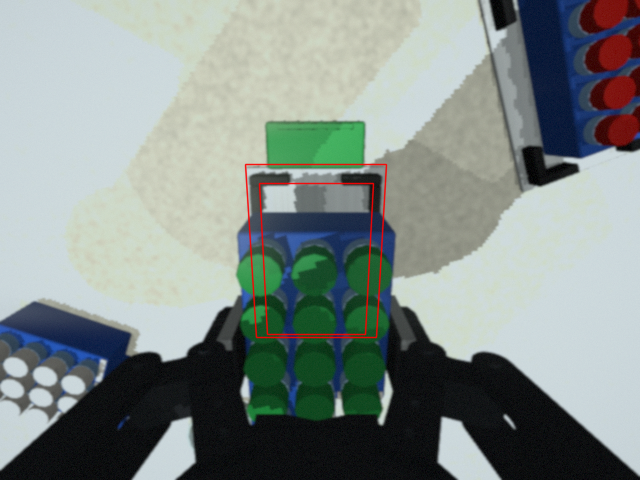

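Sled outline agrees and the green rack is centred (columns 238–395, end at row 212). Lowering.

Request:
step_arm --motion '[{"slide": [0, 0, 20], "dr": [0, 0, 0], "jaw": 45}, {"slide": [0, 0, 40], "dr": [0, 0, 0], "jaw": 45}, {"slide": [0, 0, 52], "dr": [0, 0, 0], "jaw": 45}, {"slide": [0, 0, 60], "dr": [0, 0, 0], "jaw": 45}, {"slide": [0, 0, 65], "dr": [0, 0, 0], "jaw": 45}, {"slide": [0, 0, 69], "dr": [0, 0, 0], "jaw": 45}, {"slide": [0, 0, 71.5], "dr": [0, 0, 0], "jaw": 45}, {"slide": [0, 0, 72.5], "dr": [0, 0, 0], "jaw": 45}]'

```text
clock: 19.5
position: [433.6, 105.0, 7.8]
ee_rot: [0.128, 0.992, -0.0, 0.0]
contact_force: [-3.2, 0.8, 8.0]
gripper_width: 54.8
grasp_force: 66.4
```

Request:
step_arm --motion '[{"slide": [0, 0, 0.6], "dr": [0, 0, 0], "jaw": 45}, {"slide": [0, 0, 1.0], "dr": [0, 0, 0], "jaw": 45}, {"slide": [0, 0, 1.0], "dr": [0, 0, 0], "jaw": 57}, {"slide": [0, 0, 1.0], "dr": [0, 0, 0], "jaw": 62}, {"slide": [0, 0, 1.0], "dr": [0, 0, 0], "jaw": 70}, {"slide": [0, 0, 1.0], "dr": [0, 0, 0], "jaw": 80}, {"slide": [0, 0, 1.0], "dr": [0, 0, 0], "jaw": 82}, {"slide": [0, 0, 1.0], "dr": [0, 0, 0], "jaw": 82}]'

```text
clock: 20.5
position: [433.6, 104.8, 6.5]
ee_rot: [0.128, 0.992, -0.0, -0.0]
contact_force: [-0.1, 0.7, -0.7]
gripper_width: 82.5
grasp_force: 0.0
```

```bash
python3 - <<'E'
import json;c=json.load(open("cmd.json"));c[2]-=73.5;json.dump(c,open("cmd.json","w"));print(c)
E
python3 plan.py 433.5 104.8 131 -194.8;cp cmd.json a.json; python3 plan.py 620 90 200 -130
```

```text
[433.49959242374985, 104.81261345841367, 6.5120000000000005, -194.76999999999998]
t 20.5 meas-cmd [ 0.1  0.  -0.1  0. ] w 82.5 gf 0 F [-0.1  0.7 -0.7] q6 -139
slide [-0.0, -0.0, -124.5] dr_z 0.0 rows 2.0 0.0
t 20.5 meas-cmd [ 1.000e-01  0.000e+00 -1.246e+02  0.000e+00] w 82.5 gf 0 F [-0.1  0.7 -0.7] q6 -139
slide [-184.1, 33.2, -69.0] dr_z -8.1 rows 3.2 6.1
```

Request:
step_arm --motion '[{"slide": [0, 0, -15], "dr": [0, 0, 0], "jaw": 82}, {"slide": [0, 0, -35], "dr": [0, 0, 0], "jaw": 85}, {"slide": [0, 0, -70], "dr": [0, 0, 0], "jaw": 85}, {"slide": [0, 0, -124.5], "dr": [0, 0, 0], "jaw": 85}, {"slide": [0, 0, -124.5], "dr": [0, 0, 0], "jaw": 85}, {"slide": [0, 0, -124.5], "dr": [0, 0, 0], "jaw": 85}, {"slide": [0, 0, -124.5], "dr": [0, 0, 0], "jaw": 85}, {"slide": [0, 0, -124.5], "dr": [0, 0, 0], "jaw": 85}]'

```text
clock: 21.5
position: [433.0, 104.5, 129.9]
ee_rot: [0.128, 0.992, -0.001, -0.001]
contact_force: [-0.1, 0.4, -0.1]
gripper_width: 85.1
grasp_force: 0.0
```

Request:
step_arm --motion '[{"slide": [-184.1, 33.2, -69], "dr": [0, 0, -8.1], "jaw": 85}, {"slide": [-184.1, 33.2, -69], "dr": [0, 0, -8.1], "jaw": 85}, {"slide": [-184.1, 33.2, -69], "dr": [0, 0, -8.1], "jaw": 85}, {"slide": [-184.1, 33.2, -69], "dr": [0, 0, -8.1], "jaw": 85}, {"slide": [-184.1, 33.2, -69], "dr": [0, 0, -8.1], "jaw": 85}, {"slide": [-184.1, 33.2, -69], "dr": [0, 0, -8.1], "jaw": 85}, {"slide": [-184.1, 33.2, -69], "dr": [0, 0, -8.1], "jaw": 85}, {"slide": [-184.1, 33.2, -69], "dr": [0, 0, -8.1], "jaw": 85}]'

```text
clock: 22.5
position: [619.9, 90.0, 199.4]
ee_rot: [-0.422, 0.907, 0.0, -0.001]
contact_force: [0.6, -0.2, -0.1]
gripper_width: 84.7
grasp_force: 0.0
```

```bash
python3 plan.py
python3 - <<'E'
from h import *
s=arm.read_state();im=optics.get_image("wrist");cv2.imwrite("pics/w8.png",im)
P=cam("wrist",s)
cv2.imwrite("pics/ow8.png",ortho(im,P,750,230,2,500,600,32))
E
```

```text
t 22.5 meas-cmd [-0.1  0.  -0.7 -0.1] w 84.7 gf 0 F [ 0.6 -0.2 -0.1] q6 -63
```

View pics/ow8.png

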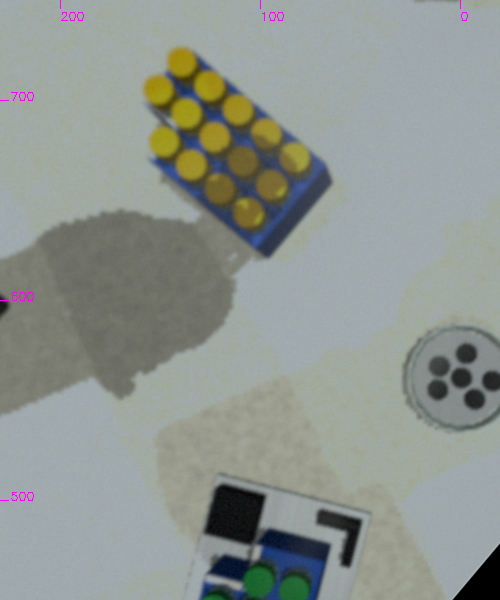

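Yellow rack: cap grid mid (214,137) gives centre ≈(676,118), yaw ≈50°, notch at left. The green rack is seated. Grasping yellow.

```bash
python3 plan.py 676 118 110 -129.9 676 118 2.5 -129.9
```

```text
t 22.55 meas-cmd [-0.   0.1 -0.4 -0.1] w 85.0 gf 0 F [-0.2 -0.1 -0. ] q6 -63
slide [-57.5, -24.9, 90.0] dr_z -0.01 rows 1.8 0.0
slide [-57.5, -24.9, 197.5] dr_z -0.01 rows 3.3 0.0
```

Request:
step_arm --motion '[{"slide": [-57.5, -24.9, 60], "dr": [0, 0, -0.01], "jaw": 85}, {"slide": [-57.5, -24.9, 90], "dr": [0, 0, -0.01], "jaw": 85}, {"slide": [-57.5, -24.9, 90], "dr": [0, 0, -0.01], "jaw": 85}, {"slide": [-57.5, -24.9, 110], "dr": [0, 0, -0.01], "jaw": 85}, {"slide": [-57.5, -24.9, 135], "dr": [0, 0, -0.01], "jaw": 85}, {"slide": [-57.5, -24.9, 160], "dr": [0, 0, -0.01], "jaw": 85}, {"slide": [-57.5, -24.9, 183], "dr": [0, 0, -0.01], "jaw": 85}, {"slide": [-57.5, -24.9, 197.5], "dr": [0, 0, -0.01], "jaw": 85}]'

```text
clock: 23.55
position: [676.5, 118.1, 3.7]
ee_rot: [-0.423, 0.906, -0.0, 0.001]
contact_force: [-0.6, -0.3, 0.1]
gripper_width: 85.1
grasp_force: 0.0
```

Request:
step_arm --motion '[{"slide": [0, 0, 0], "dr": [0, 0, 0], "jaw": 70}, {"slide": [0, 0, 0], "dr": [0, 0, 0], "jaw": 62}, {"slide": [0, 0, 0], "dr": [0, 0, 0], "jaw": 50}, {"slide": [0, 0, 0], "dr": [0, 0, 0], "jaw": 45}, {"slide": [0, 0, 0], "dr": [0, 0, 0], "jaw": 45}, {"slide": [0, 0, 0], "dr": [0, 0, 0], "jaw": 45}, {"slide": [0, 0, 0], "dr": [0, 0, 0], "jaw": 45}, {"slide": [0, 0, 0], "dr": [0, 0, 0], "jaw": 45}]'

```text
clock: 24.55
position: [677.3, 118.5, 4.5]
ee_rot: [-0.424, 0.906, -0.0, 0.002]
contact_force: [-0.8, 0.4, 6.2]
gripper_width: 54.9
grasp_force: 66.4
```

```bash
python3 plan.py 676 118 120 -129.9; cp cmd.json a.json; python3 plan.py 662 -152.5 80 -176.1
```

```text
t 24.55 meas-cmd [1.3 0.5 1.9 0. ] w 54.9 gf 66 F [-0.8  0.4  6.2] q6 -63
slide [0.0, -0.0, -117.5] dr_z 0.0 rows 1.9 0.0
t 24.55 meas-cmd [   1.3    0.5 -115.6    0. ] w 54.9 gf 66 F [-0.8  0.4  6.2] q6 -63
slide [216.6, -162.8, 40.0] dr_z 5.78 rows 4.4 4.3
```

Request:
step_arm --motion '[{"slide": [0, 0, -6], "dr": [0, 0, 0], "jaw": 45}, {"slide": [0, 0, -18], "dr": [0, 0, 0], "jaw": 45}, {"slide": [0, 0, -38], "dr": [0, 0, 0], "jaw": 45}, {"slide": [0, 0, -60], "dr": [0, 0, 0], "jaw": 45}, {"slide": [0, 0, -82], "dr": [0, 0, 0], "jaw": 45}, {"slide": [0, 0, -102], "dr": [0, 0, 0], "jaw": 45}, {"slide": [0, 0, -114], "dr": [0, 0, 0], "jaw": 45}, {"slide": [0, 0, -117.5], "dr": [0, 0, 0], "jaw": 45}]'

```text
clock: 25.55
position: [676.4, 118.2, 121.4]
ee_rot: [-0.424, 0.906, -0.0, 0.001]
contact_force: [0.4, -0.8, -3.0]
gripper_width: 55.0
grasp_force: 65.6
```

Request:
step_arm --motion '[{"slide": [20, -15, 0], "dr": [0, 0, 0.5], "jaw": 45}, {"slide": [55, -41, 0], "dr": [0, 0, 1.4], "jaw": 45}, {"slide": [95, -71, 3], "dr": [0, 0, 2.5], "jaw": 45}, {"slide": [135, -101, 10], "dr": [0, 0, 3.6], "jaw": 45}, {"slide": [172, -129, 20], "dr": [0, 0, 4.6], "jaw": 45}, {"slide": [200, -150, 32], "dr": [0, 0, 5.4], "jaw": 45}, {"slide": [214, -161, 38], "dr": [0, 0, 5.7], "jaw": 45}, {"slide": [216.6, -162.8, 40], "dr": [0, 0, 5.78], "jaw": 45}]'

```text
clock: 26.55
position: [661.4, -153.7, 79.0]
ee_rot: [-0.033, 0.999, 0.0, -0.001]
contact_force: [1.0, 0.3, -2.6]
gripper_width: 55.1
grasp_force: 65.5
```

Request:
step_arm --motion '[{"slide": [0, 0, 0], "dr": [0, 0, 0], "jaw": 45}, {"slide": [0, 0, 0], "dr": [0, 0, 0], "jaw": 45}, {"slide": [0, 0, 0], "dr": [0, 0, 0], "jaw": 45}, {"slide": [0, 0, 0], "dr": [0, 0, 0], "jaw": 45}, {"slide": [0, 0, 0], "dr": [0, 0, 0], "jaw": 45}, {"slide": [0, 0, 0], "dr": [0, 0, 0], "jaw": 45}, {"slide": [0, 0, 0], "dr": [0, 0, 0], "jaw": 45}, {"slide": [0, 0, 0], "dr": [0, 0, 0], "jaw": 45}]'

```text
clock: 27.55
position: [662.1, -152.5, 80.0]
ee_rot: [-0.034, 0.999, 0.0, -0.0]
contact_force: [1.0, 0.9, -3.0]
gripper_width: 55.1
grasp_force: 65.5
```

```bash
python3 plan.py
python3 - <<'E'
from h import *
s=arm.read_state();im=optics.get_image("wrist")
P=cam("wrist",s);draw(im,P,(664.4,-152.3),3.9)
cv2.imwrite("pics/w9.png",im)
E
```

```text
t 27.55 meas-cmd [ 0.1  0.  -0.   0. ] w 55.1 gf 65 F [ 1.   0.9 -3. ] q6 -87
```

View pics/w9.png

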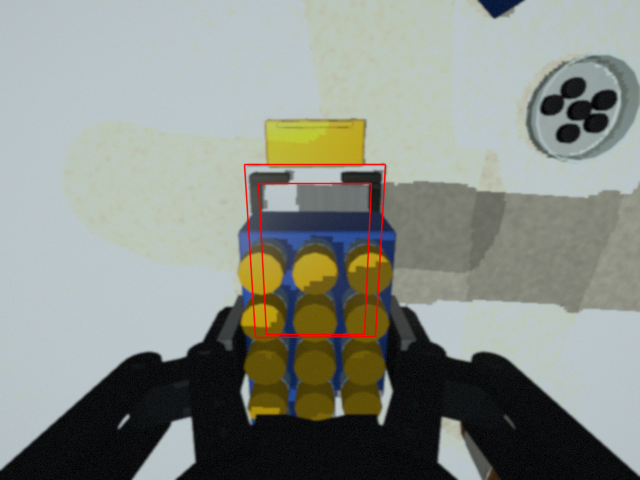

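Same good alignment as before (plate end at row 166, rack end at row 212). Lowering yellow.

Request:
step_arm --motion '[{"slide": [0, 0, 20], "dr": [0, 0, 0], "jaw": 45}, {"slide": [0, 0, 40], "dr": [0, 0, 0], "jaw": 45}, {"slide": [0, 0, 52], "dr": [0, 0, 0], "jaw": 45}, {"slide": [0, 0, 60], "dr": [0, 0, 0], "jaw": 45}, {"slide": [0, 0, 65], "dr": [0, 0, 0], "jaw": 45}, {"slide": [0, 0, 68.5], "dr": [0, 0, 0], "jaw": 45}, {"slide": [0, 0, 70.5], "dr": [0, 0, 0], "jaw": 45}, {"slide": [0, 0, 71.5], "dr": [0, 0, 0], "jaw": 45}]'

```text
clock: 28.6
position: [662.3, -152.5, 8.7]
ee_rot: [-0.034, 0.999, -0.0, 0.0]
contact_force: [0.1, -0.2, -3.2]
gripper_width: 54.8
grasp_force: 65.6
```

Request:
step_arm --motion '[{"slide": [0, 0, 0.7], "dr": [0, 0, 0], "jaw": 45}, {"slide": [0, 0, 1.4], "dr": [0, 0, 0], "jaw": 45}, {"slide": [0, 0, 1.8], "dr": [0, 0, 0], "jaw": 45}, {"slide": [0, 0, 1.8], "dr": [0, 0, 0], "jaw": 57}, {"slide": [0, 0, 1.8], "dr": [0, 0, 0], "jaw": 62}, {"slide": [0, 0, 1.8], "dr": [0, 0, 0], "jaw": 70}, {"slide": [0, 0, 1.8], "dr": [0, 0, 0], "jaw": 80}, {"slide": [0, 0, 1.8], "dr": [0, 0, 0], "jaw": 82}]'

```text
clock: 29.6
position: [662.1, -152.5, 6.6]
ee_rot: [-0.034, 0.999, -0.0, -0.0]
contact_force: [-0.5, 0.4, 0.3]
gripper_width: 82.1
grasp_force: 0.0
```

Request:
step_arm --motion '[{"slide": [0, 0, 0], "dr": [0, 0, 0], "jaw": 82}, {"slide": [0, 0, -10], "dr": [0, 0, 0], "jaw": 82}, {"slide": [0, 0, -30], "dr": [0, 0, 0], "jaw": 85}, {"slide": [0, 0, -60], "dr": [0, 0, 0], "jaw": 85}, {"slide": [0, 0, -110], "dr": [0, 0, 0], "jaw": 85}, {"slide": [0, 0, -150], "dr": [0, 0, 0], "jaw": 85}, {"slide": [0, 0, -190], "dr": [0, 0, 0], "jaw": 85}, {"slide": [0, 0, -190], "dr": [0, 0, 0], "jaw": 85}]'

```text
clock: 30.6
position: [664.3, -152.8, 202.6]
ee_rot: [-0.034, 0.999, -0.001, 0.005]
contact_force: [-0.7, 0.1, 0.2]
gripper_width: 84.8
grasp_force: 0.0
```

Run:
```python
from h import *
w=optics.get_image("wrist");s=optics.get_image("scene");d=optics.get_image("side")
a=cv2.resize(s[120:400,220:520],None,fx=1.4,fy=1.4);b=cv2.resize(d[140:400,240:430],None,fx=1.5,fy=1.5)
c=w[100:400,140:500]
o=np.zeros((800-100,800,3),np.uint8)
o=np.zeros((600,800,3),np.uint8)
a=cv2.resize(a,(430,400));o[:400,:430]=a
o[:400,430:430+b.shape[1]]=cv2.resize(b,(b.shape[1],400))
c=cv2.resize(c[40:240],(360,200));o[400:,:360]=c
cv2.imwrite("pics/fin.png",o)
```

```text
(no output)
```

View pics/fin.png

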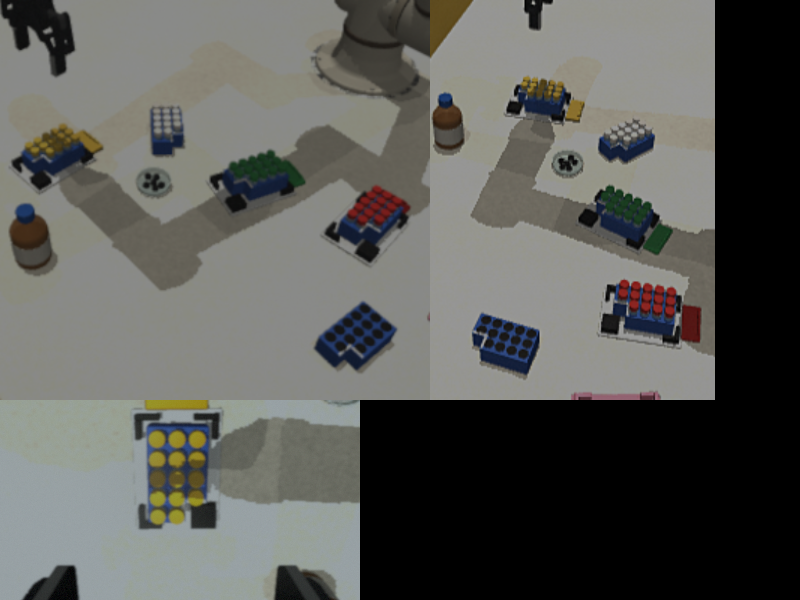

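All three racks lie flat in their own sleds with the notch at the corner block: yellow (55,150), green (255,180), red (370,215). The white rack, empty rack, dish and bottle haven't moved. Handing in.

```bash
python3 -c "
from bench import arm
print(arm.job_done())"
```

```text
the job is handed in; nothing more can be done
None
```

The red, green and yellow racks each lie flat on their matching sleds with the notch at the corner block; the other items look undisturbed, and I handed the job in at about 31 s (no verdict returned).

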